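# Earth the fingers and tare the balance with the dish

## Robot

A 6-joint arm with a two-finger parallel gripper is mounted at the origin on the work surface. World frame = base frame: x ahead of the robot, y to its left, z up, the work surface at z = 0. Lengths are in mm, angles in rad, forces in N, time in s.
With the tool pointing down it reaches from about 325 to 750 mm from the base axis. Payload 7.6 kg.
Tool frame: the origin (TCP) lies at the centre of the arm's flange, where the gripper is bolted on; the fingertips stand 173 mm ahead of it and the grasp point (between the pads) lies arm.grip_point_offset ahead of it (arm.grip_point_offset is the distance from the TCP to the grasp point, in mm); x points along the fingers, y is the direction in which the jaws open and shut, and the axes are right-handed (so a half turn about x gives the same grasp; the last joint's range is limited). The gripper opens to 85 mm and grips with 20 to 120 N. Pads are 22 mm wide; open, the fingers measure 114 mm over their backs; the gripper's body (76 mm by 85 mm) begins 54 mm behind the grasp point. The pads swing forward as they close: fully open they stand 13 mm farther back than shut.
Start: joints at [-1.252, 0.052, 1.401, -0, 1.689, -0.07], TCP at [199.037, -485.812, 404.723] pointing down, gripper open.
Joint ranges: [-2.9, 2.9], [-0.91, 2.17], [0.12, 2.37], [-1.06, 4.2], [0.26, 2.73], [-2.93, 2.93]. Speed limits (rad/s): [2.57, 2.57, 3.01, 3.14, 3.14, 3.14].

## Interface

Orientations are given as a rotation vector (axis times angle).
In Python, from plant import arm, cams gives the robot as it stands. Calls block until the motion is done:
- arm.movep(position, orientation): joint-space move of the TCP to a pose.
- arm.servo_line(position, rot=None, velocity=150, max_force=None): straight line of the TCP; rot=None keeps the orientation; velocity is the mean speed in mm/s. With max_force (N) it stops when the force on the tool has changed by that much, and returns True; else False.
- arm.movej(angles): joint-space move.
- arm.let_go() and arm.grab(f_grip=None): open the fingers fully, or close them until they stop; f_grip is the grip in N (None keeps the last).
- arm.sleep(seconds).
- arm.inverse_kinematics(position, orientation): joint angles nearest the present ones, or None.
- arm.get_obs(): the state.
- cams.camera(name): name is "side" or "top"; returns a dict with "image" (400x640x3 uint8, red, green, blue), "fovy" (degrees; the focal length in pixels is half the picture's height over the tangent of half this angle, whatever the lens; pixels are square), "cx", "cy" (the principal point, pixels), "world_from_camera" (4x4, takes a point from camera to world coordinates). Camera axes: x right, y down, z forward; pixel columns grow to the right and rows downward; lengths in mm; the calibration is good to about 2 mm. A picture is of the moment at which its call begins. There is no depth.
A pose or a line that the arm cannot do raises arm.Unreachable and nothing moves.
- arm.close_job(): hands the job in, once; it reports no verdict.
The state is a dict: "clock": time; "q": joint angles; "dq": joint speeds; "tau": joint torques, N m; "tool_pos": TCP position; "orientation": TCP orientation; "ft_force": force on the tool from outside, world axes, zero at the start; "wrist_torque": the same for the moment, N m; "finger_gap": finger opening in mm.
Only numpy, scipy, OpenCV 4.12 (cv2) and the standard library are available. Lean on these libraries where they do the work, as an engineer would, in place of code of your own. Each camera call takes 0.05 s, during which the arm holds its last target.

## Task

Tare the balance that carries the shallow dish. First touch the brass dome of the antistatic block lightly with the fingertips, so that it gives a little, and stay there for about half a second; then press that balance's long bar key gently well down for about half a second, let it come up again and draw back clear of everything. Use a light touch, grip, lift and shift nothing, press no other key, and leave the other balance, the dish and the things standing around alone.

Things in the scene. Friction and masses are not known exactly. Their poses are not given: they have to be found in the camera images.
- dish_balance: White bench balance, 220 deep (x) x 180 wide (y) x 50 mm high, fixed. Origin: centre of underside; -x is its front, facing the robot up to 0.25 rad askew. Keys in a row along the front at x = -82 mm: a long bar (tare), a round, a square. Pan at the rear. Carries the dish: the one to tare; its bar key is at the left (+y) end of the row.
- flask_balance: White bench balance, 220 deep (x) x 180 wide (y) x 50 mm high, fixed. Origin: centre of underside; -x is its front, facing the robot up to 0.25 rad askew. Keys in a row along the front at x = -82 mm: a long bar (tare), a round, a square. Pan at the rear. Carries the flask: leave alone; its bar key is at the right (-y) end of the row. Either may stand on the left.
- dish_bar_key_top (a point): A grey plastic key standing 9 mm proud of the balance's panel; long bar, 20 (x) x 44 (y) mm, near the left (+y) end of the key row, at y = +50 mm in the balance's frame. Sprung: moves straight down 6 mm at most, starts moving at about 1 N and is fully down at about 4.5 N. On the balance with the dish. This point: centre of the key's top, 59 mm above the bench when up; axes as the balance.
- dish_bar_key (a joint): How far that bar key of the balance with the dish is pressed, in m: 0 up, 0.006 fully down.
- dish_round_key_top (a point): A grey plastic key standing 9 mm proud of the balance's panel; round, 17 mm across, in the middle of the row, at y = -8 mm. Sprung: moves straight down 6 mm at most, starts moving at about 1 N and is fully down at about 4.5 N. On the balance with the dish. This point: centre of the key's top, 59 mm above the bench when up; axes as the balance.
- dish_round_key (a joint): How far that round key of the balance with the dish is pressed, in m: 0 up, 0.006 fully down.
- dish_square_key_top (a point): A grey plastic key standing 9 mm proud of the balance's panel; square, 16 x 16 mm, near the right (-y) end of the row, at y = -60 mm. Sprung: moves straight down 6 mm at most, starts moving at about 1 N and is fully down at about 4.5 N. On the balance with the dish. This point: centre of the key's top, 59 mm above the bench when up; axes as the balance.
- dish_square_key (a joint): How far that square key of the balance with the dish is pressed, in m: 0 up, 0.006 fully down.
- flask_bar_key_top (a point): A grey plastic key standing 9 mm proud of the balance's panel; long bar, 20 (x) x 44 (y) mm, near the right (-y) end of the key row, at y = -50 mm in the balance's frame. Sprung: moves straight down 6 mm at most, starts moving at about 1 N and is fully down at about 4.5 N. On the balance with the flask. This point: centre of the key's top, 59 mm above the bench when up; axes as the balance.
- flask_bar_key (a joint): How far that bar key of the balance with the flask is pressed, in m: 0 up, 0.006 fully down.
- flask_round_key_top (a point): A grey plastic key standing 9 mm proud of the balance's panel; round, 17 mm across, in the middle of the row, at y = +8 mm. Sprung: moves straight down 6 mm at most, starts moving at about 1 N and is fully down at about 4.5 N. On the balance with the flask. This point: centre of the key's top, 59 mm above the bench when up; axes as the balance.
- flask_round_key (a joint): How far that round key of the balance with the flask is pressed, in m: 0 up, 0.006 fully down.
- flask_square_key_top (a point): A grey plastic key standing 9 mm proud of the balance's panel; square, 16 x 16 mm, near the left (+y) end of the row, at y = +60 mm. Sprung: moves straight down 6 mm at most, starts moving at about 1 N and is fully down at about 4.5 N. On the balance with the flask. This point: centre of the key's top, 59 mm above the bench when up; axes as the balance.
- flask_square_key (a joint): How far that square key of the balance with the flask is pressed, in m: 0 up, 0.006 fully down.
- dish_pan (a point): Centre of the top of the steel pan (112 mm across, top 66 mm above the bench, 45 mm behind the balance's centre) on the balance with the dish.
- flask_pan (a point): The same point on the balance with the flask.
- dish: Shallow round white porcelain weighing dish, loose on the pan, 68 mm across, 18 mm high, 50 g. Origin: centre of its underside.
- flask: Small conical glass flask, loose on the other balance's pan, 62 mm across the foot, 85 mm high. Origin: centre of its underside.
- block: Antistatic touch block: square black block 66 x 66 x 30 mm, loose on the bench, about 0.8 kg, with a brass dome in its top. Origin: centre of its underside, z up.
- dome_top (a point): Centre of the top of the brass dome on the block: 38 mm across, gently domed, standing 18 mm out of the block's top, so 48 mm above the bench when up. Sprung: moves straight down 8 mm at most, starts moving at about 1 N, fully in at about 5 N.
- dome (a joint): How far the dome is pushed in, in m: 0 up, 0.008 fully in.
- weight: Brass check weight with a knob on top, 40 mm across, 55 mm high, loose on the bench, about 0.4 kg: a bystander. Origin: centre of its underside.
- jar: Amber glass jar with a white cap, 60 mm across, 85 mm high: a bystander. Origin: centre of its underside.
- beaker: Glass beaker, 68 mm across, 80 mm high: a bystander. Origin: centre of its underside.
Things that resemble listed ones, but are neither listed nor needed, are in the scene too. What is shaped like the block but red is not meant.

How it is judged (in metres and radians):
On the way, in this order (a step that is already met when the one before it is completed fails the run):
1. the brass dome is touched by the fingers and gives at least 1 mm, for 0.2 s (value of joint dome above 0.001 m and contact force between the fingers and block above 0.3 N), for 0.2 s.
2. the bar key of the balance with the dish is pressed at least 3 mm down by the fingers, for 0.2 s (value of joint dish_bar_key above 0.003 m and contact force between the fingers and dish_balance above 0.3 N), for 0.2 s.
At the end, for the whole second after the job is handed in: The dome and all keys are up again (within 1 mm); the dish and the flask still stand on their pans; dish, flask, weight, jar and beaker are within 5 mm, and the block within 8 mm, of where they started (value of joint each of dish_bar_key, dome, dish_round_key, dish_square_key, flask_bar_key, flask_round_key, flask_square_key below 0.001 m and distance of each of dish, flask, weight, jar, beaker from where it was at the start of the episode below 0.005 m and distance of block from where it was at the start of the episode below 0.008 m and angle between block's own z axis and vertical below 0.05 rad and linear speed of block below 0.02 m/s and distance between dish and dish_pan below 0.02 m and distance between flask and flask_pan below 0.02 m); the robot touches nothing.
It fails at once if a wrong key is pressed (more than 1.5 mm) (value of joint any of dish_round_key, dish_square_key, flask_bar_key, flask_round_key, flask_square_key above 0.0015 m).
It fails at once if the touch block is shifted, lifted or tipped (more than 8 mm or 0.1 rad) (distance of block from where it was at the start of the episode above 0.008 m or angle between block's own z axis and vertical above 0.1 rad).
It fails at once if the dish, flask, weight, jar or beaker is touched (over 0.5 N) or shifted more than 5 mm (distance of any of dish, flask, weight, jar, beaker from where it was at the start of the episode above 0.005 m or contact force between any of the fingers, the arm and dish above 0.5 N or contact force between any of the fingers, the arm and flask above 0.5 N or contact force between any of the fingers, the arm and weight above 0.5 N or contact force between any of the fingers, the arm and jar above 0.5 N or contact force between any of the fingers, the arm and beaker above 0.5 N).
It fails at once if the other balance is touched (over 1 N) (contact force between any of the fingers, the arm and flask_balance above 1 N).
It fails at once if the block or the balance with the dish is pushed harder than 20 N (contact force between any of the fingers, the arm and block above 20 N or contact force between any of the fingers, the arm and dish_balance above 20 N).
It also fails if it takes over 42 s, if anything falls off the work surface, if the arm or the gripper's body presses on something with over 40 N, if the wrist force passes 120 N, or if a joint passes its speed limit or range.

## Working session

There is one attempt and no reset: what is moved stays moved. The work goes in short steps, each a Python script; the robot and the scene stay as the last script left them, time stands still between calls to the robot, and variables do not carry over. Pictures are saved under pics/ and viewed, and the job is handed in when it is done.

```bash
mkdir -p pics; ls
python3 - <<'E'
from plant import arm,cams
import cv2,numpy as np,pickle
for n in("top","side"):
    c=cams.camera(n); cv2.imwrite(f"pics/{n}0.png",c["image"][:,:,::-1]); pickle.dump(c,open(f"{n}0.pkl","wb"))
    print(n,c["fovy"],c["cx"],c["cy"],np.round(c["world_from_camera"],3).tolist())
o=arm.get_obs();print(o["clock"],o["orientation"],o["finger_gap"],arm.grip_point_offset,o["ft_force"])
E
```

```text
pics
top 56.59817678732839 317.2563955560015 196.7448439393762 [[0.005, -0.996, 0.085, 448.169], [-1.0, -0.005, 0.004, 5.799], [-0.003, -0.085, -0.996, 1165.411], [0.0, 0.0, 0.0, 1.0]]
side 45.0012423985694 321.3074652438482 204.23715449509916 [[-0.725, -0.354, 0.59, -245.529], [-0.688, 0.358, -0.631, 819.135], [0.012, -0.864, -0.503, 719.408], [0.0, 0.0, 0.0, 1.0]]
0.1 [ 2.00868732  0.39698987 -2.00904854] 85.17155636867162 154.70000000000002 [ 0.15487666 -0.72280187  0.27345543]
```

View pics/top0.png

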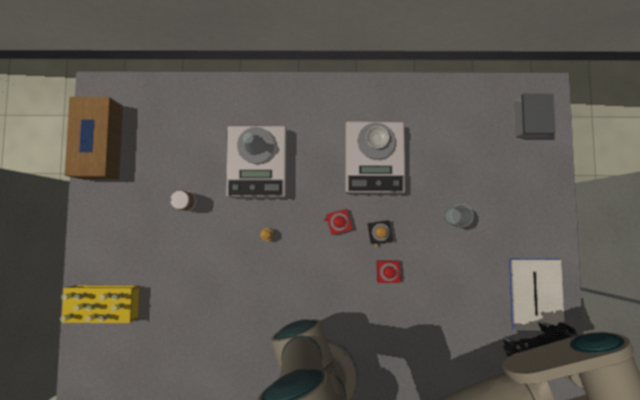

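View pics/side0.png

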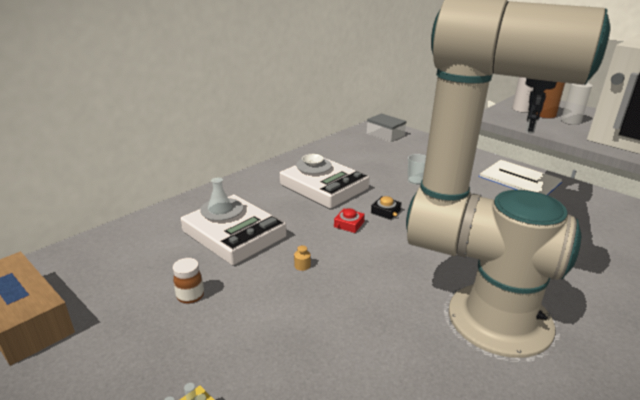

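The top view shows the flask balance at about (256,160) and the dish balance at about (375,157). The black block with the brass dome is at (380,232). Red look-alikes are at (339,221) and (388,271), and the brass weight is at (267,234). Next I'll enlarge this area to confirm.

Run:
```python
import cv2
a=cv2.imread("pics/top0.png")[110:290,310:430]
cv2.imwrite("pics/crop1.png",cv2.resize(a[:90],None,fx=6,fy=6,interpolation=cv2.INTER_CUBIC))
cv2.imwrite("pics/crop2.png",cv2.resize(a[90:],None,fx=6,fy=6,interpolation=cv2.INTER_CUBIC))
```

```text
(no output)
```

View pics/crop1.png

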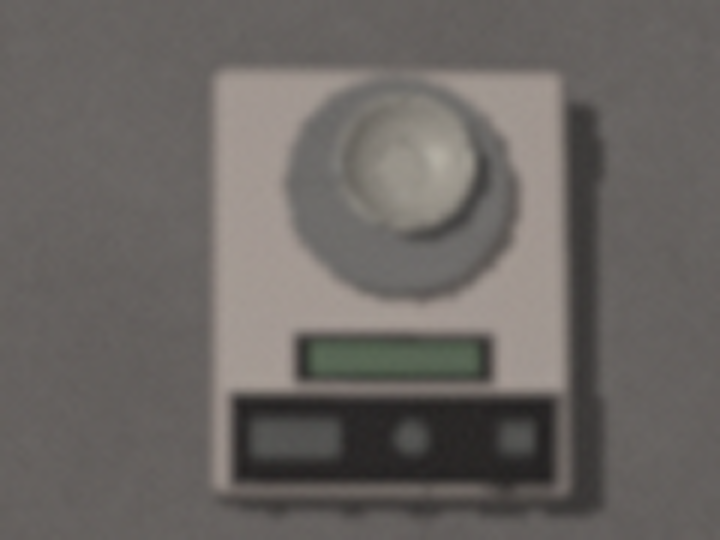

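View pics/crop2.png

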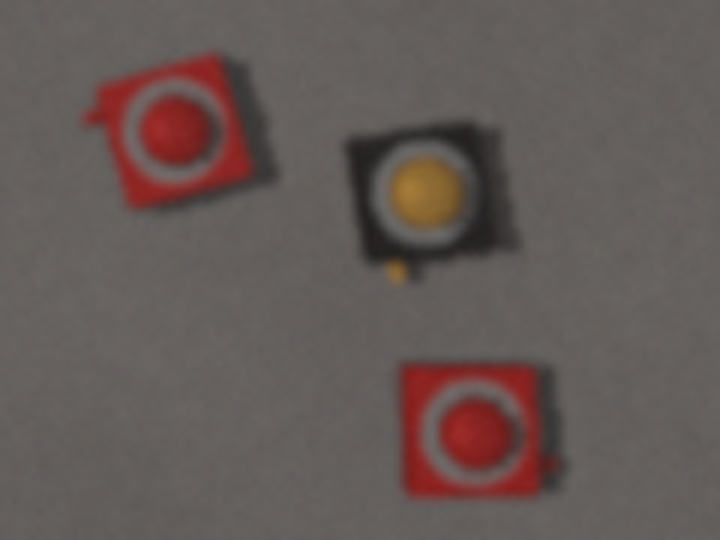

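The crops confirm the choice. The right-hand balance carries the dish and has its bar key at the left end, at about (359,183). The only black block with a brass dome is at (381,232); the other two are red. Now I'll measure both by masks in the two views.

```bash
cat > h.py <<'E'
import numpy as np,cv2,pickle
from scipy.spatial.transform import Rotation as R
def ray(c,u,v):
    f=200/np.tan(np.radians(c["fovy"]/2)); T=np.array(c["world_from_camera"])
    d=T[:3,:3]@np.array([(u-c["cx"])/f,(v-c["cy"])/f,1]); return T[:3,3],d/np.linalg.norm(d)
def plane(c,u,v,z):
    o,d=ray(c,u,v); return (o+d*(z-o[2])/d[2])[:2]
def down(yaw):
    y=np.array([-np.sin(yaw),np.cos(yaw),0]);x=np.array([0,0,-1.]);
    return R.from_matrix(np.c_[x,y,np.cross(x,y)]).as_rotvec()
def blobs(m,off,amin):
    n,l,s,ce=cv2.connectedComponentsWithStats(m.astype(np.uint8))
    return [(s[i,4],ce[i]+off) for i in range(1,n) if s[i,4]>=amin]
E
python3 - <<'E'
from h import *
t=pickle.load(open("top0.pkl","rb"));s=pickle.load(open("side0.pkl","rb"))
def roi(c,x0,x1,y0,y1): return c["image"][y0:y1,x0:x1].astype(int),np.array([x0,y0])
# keys: grey in dark panel
im,o=roi(t,349,402,176,191); v=im.max(2)
print(v[6:8])
K=blobs(v>60,o,4)
for a,ce in K: print("key",a,ce,plane(t,*ce,59))
im,o=roi(t,365,395,218,246); sat=im[:,:,0]-im[:,:,2]
for a,ce in blobs(sat>45,o,3): print("dome",a,ce,plane(t,*ce,42))
# dome side
im,o=roi(s,370,402,190,220); sat=im[:,:,0]-im[:,:,2]
for a,ce in blobs(sat>45,o,3): print("dome side",a,ce,plane(s,*ce,42))
for n,c,b in(("s1",s,(275,375,140,215)),):
    cr=c["image"][b[2]:b[3],b[0]:b[1],::-1]; cv2.imwrite(f"pics/{n}.png",cv2.resize(cr,None,fx=7,fy=7,interpolation=cv2.INTER_CUBIC))
E
```

```text
[[59 43 59 76 82 85 84 84 83 84 83 83 84 83 84 85 80 68 50 41 42 43 42 42
  40 44 56 71 85 84 83 75 58 43 41 42 41 41 38 44 40 41 43 50 66 79 83 85
  83 75 52 37 46]
 [60 43 58 76 84 86 84 85 84 83 84 84 84 83 84 84 81 67 47 40 41 41 42 43
  42 44 56 74 82 83 84 73 59 44 41 43 40 42 41 41 41 42 42 52 68 80 83 84
  83 75 52 39 45]]
key 53 [375. 176.] [ 605.75108735 -162.90753571]
key 97 [358.91752577 182.81443299] [ 584.91517498 -114.56041272]
key 26 [378.  182.5] [ 586.14622406 -171.74131309]
key 32 [395.5 182.5] [ 586.40465665 -224.15883162]
key 44 [369.52272727 189.97727273] [ 563.48908201 -146.19510717]
key 5 [399. 190.] [ 563.86148368 -234.33973068]
dome 109 [380.47706422 231.69724771] [ 439.21599244 -180.65055048]
dome 5 [375.8 244.6] [ 400.5885935  -166.27412782]
dome side 114 [386.00877193 200.57894737] [ 433.0291861  -174.34412902]
dome side 15 [394.4 213.6] [ 373.82329164 -133.11243462]
```

View pics/s1.png

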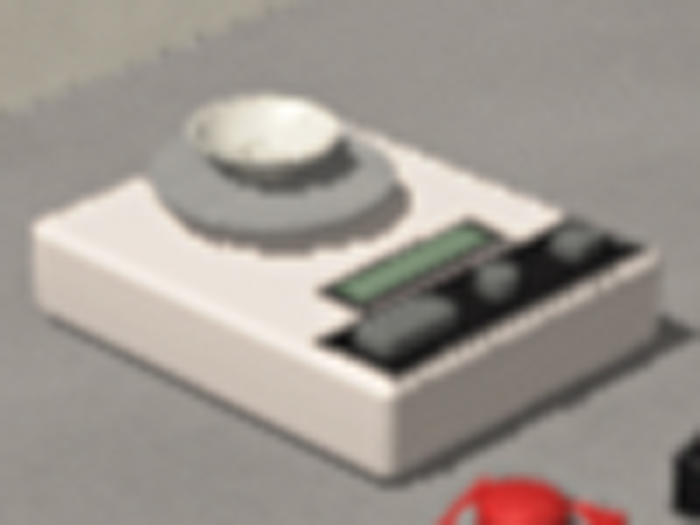

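The key spacing matches the description (57 and 110 mm), with yaw about 0.014. The bar key is at (585,-114.5) and the dome at (439,-180). I'll close the fingers, go above the dome and probe down.

Run:
```python
from plant import arm,cams
from h import *
r=down(0.0136)
if True:
    arm.grab(20)
    print("gap",arm.get_obs()["finger_gap"])
    arm.movep([438.7,-180,400],r); arm.servo_line([438.7,-180,250],velocity=150)
    arm.sleep(.3); o=arm.get_obs(); print(o["clock"],o["q"].round(2) if hasattr(o["q"],"round") else o["q"],o["tool_pos"],o["ft_force"])
    F=[]
    for i in range(8): arm.sleep(.03);F.append(arm.get_obs()["ft_force"])
    print(np.std(F,0))
    c=cams.camera("side"); cv2.imwrite("pics/s2.png",cv2.resize(c["image"][100:260,300:460,::-1],None,fx=3.7,fy=3.7,interpolation=cv2.INTER_CUBIC))
    c=cams.camera("top"); cv2.imwrite("pics/t2.png",cv2.resize(c["image"][150:310,300:460,::-1],None,fx=3.7,fy=3.7,interpolation=cv2.INTER_CUBIC))
```

```text
gap 0.17974631325229498
4.0417 [-0.47  0.02  1.75 -0.    1.37 -2.05] [ 438.78691454 -180.02143336  250.44128063] [ 0.77957009  0.09119775 -0.29910776]
[0.50554053 0.63560999 0.68442312]
```

View pics/s2.png

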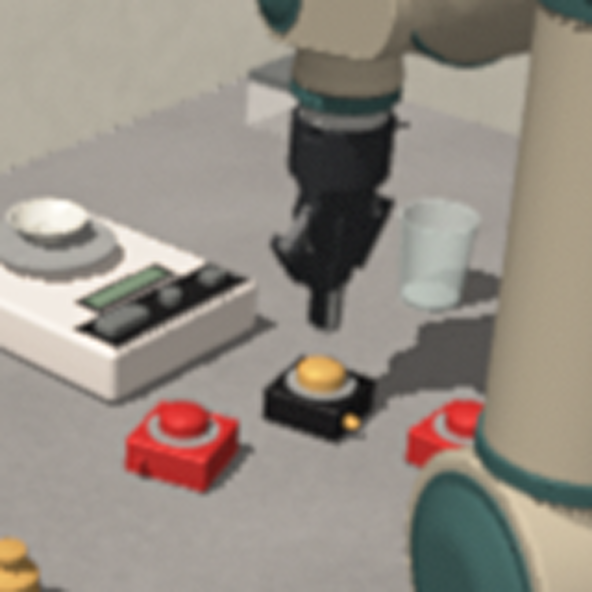

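The fingers are centred over the brass dome at about (322,372) in the enlarged side view and clear of the red block. Force noise is about 0.6 N, so I'll step down while averaging the force.

```bash
cat >> h.py <<'E'
def fz(arm,n=8):
    a=[]
    for i in range(n): arm.sleep(.015);a.append(arm.get_obs()["ft_force"][2])
    return np.mean(a)
def press(arm,x,y,ztop,target,maxdepth,r):
    arm.servo_line([x,y,173+ztop+4],rot=r,velocity=60); arm.sleep(.2)
    f0=fz(arm,16); print("f0",f0)
    z=173+ztop+4; hit=0
    while z>173+ztop-maxdepth:
        z-=1.0
        st=arm.servo_line([x,y,z],rot=r,velocity=15,max_force=8)
        f=fz(arm)-f0; o=arm.get_obs(); print(round(z-173,1),np.round(o["tool_pos"],1)[2]-173,round(f,2),st)
        if f>target or st: break
    arm.sleep(.5); print("hold",fz(arm)-f0,arm.get_obs()["clock"])
E
python3 - <<'E'
from plant import arm,cams
from h import *
r=down(0.0136)
press(arm,438.7,-180,48,2.8,6,r)
c=cams.camera("side"); cv2.imwrite("pics/s3.png",cv2.resize(c["image"][150:230,340:440,::-1],None,fx=6,fy=6,interpolation=cv2.INTER_CUBIC))
E
```

```text
f0 0.1271077288161669
51.0 51.0 -0.09 False
50.0 50.0 -0.06 False
49.0 49.0 -0.25 False
48.0 48.099999999999994 0.51 False
47.0 47.099999999999994 1.14 False
46.0 46.099999999999994 1.84 False
45.0 45.099999999999994 2.14 False
44.0 44.099999999999994 2.88 False
hold 2.887523646770705 9.1417
```

View pics/s3.png

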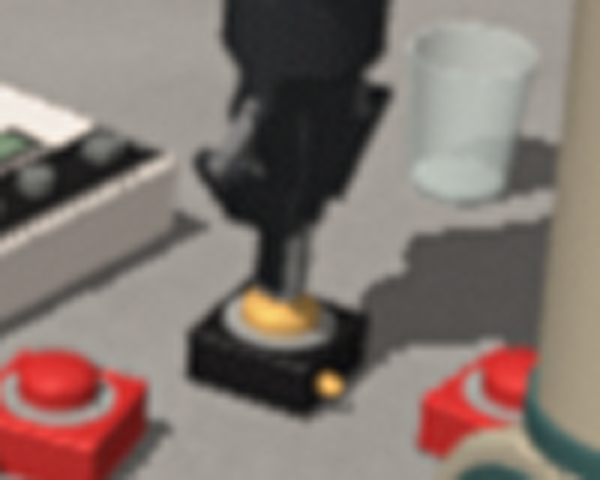

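The fingertip rests on the dome, near (285,300) in this crop. The dome has gone in about 4 mm at 2.9 N, as expected. Next I'll retreat upward and press the bar key.

Run:
```python
from plant import arm,cams
from h import *
r=down(0.0136)
arm.servo_line([438.7,-180,300],rot=r,velocity=80)
arm.servo_line([584.7,-114.5,300],rot=r,velocity=150)
arm.servo_line([584.7,-114.5,245],rot=r,velocity=100)
for n,(a,b,c0,d) in {"side":(140,220,280,380),"top":(140,220,320,420)}.items():
    c=cams.camera(n); cv2.imwrite(f"pics/k_{n}.png",cv2.resize(c["image"][a:b,c0:d,::-1],None,fx=6,fy=6,interpolation=cv2.INTER_CUBIC))
print(arm.get_obs()["clock"])
```

```text
12.4
```

View pics/k_side.png

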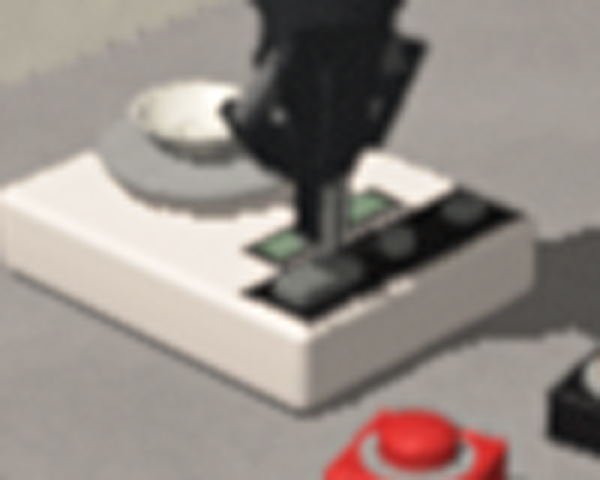

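The tip at about (325,245) hangs 13 mm above the bar key at about (315,280). It is well clear of the round key at (398,238) and of the dish.

Run:
```python
from plant import arm,cams
from h import *
r=down(0.0136)
press(arm,584.7,-114.5,59,3.7,5.3,r)
c=cams.camera("side"); cv2.imwrite("pics/k3.png",cv2.resize(c["image"][140:220,280:380,::-1],None,fx=6,fy=6,interpolation=cv2.INTER_CUBIC))
```

```text
f0 0.020696394997599683
62.0 62.0 0.11 False
61.0 61.0 -0.13 False
60.0 60.0 0.18 False
59.0 59.099999999999994 1.03 False
58.0 58.099999999999994 1.41 False
57.0 57.099999999999994 2.22 False
56.0 56.099999999999994 2.7 False
55.0 55.099999999999994 3.81 False
hold 3.433981043278888 16.8667
```

View pics/k3.png

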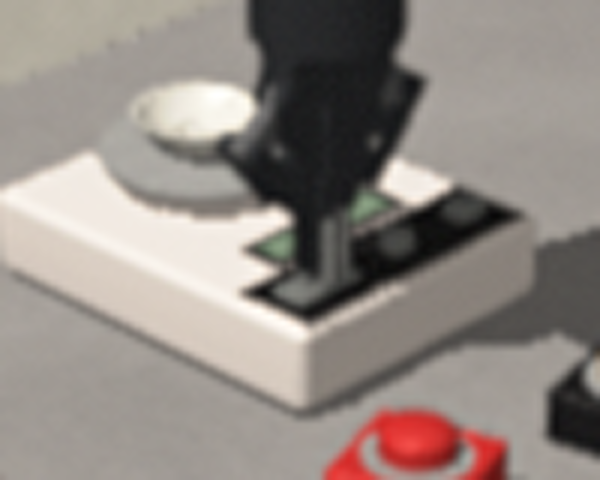

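The key top has gone down by about 4 mm at 3.4 N. I'll press slightly deeper for margin, hold, then draw back and check everything.

Run:
```python
from plant import arm,cams
from h import *
r=down(0.0136)
arm.servo_line([584.7,-114.5,227.4],rot=r,velocity=15,max_force=4); arm.sleep(.4); print("hold",fz(arm),arm.get_obs()["tool_pos"][2])
arm.servo_line([584.7,-114.5,320],rot=r,velocity=80)
arm.servo_line([400,-100,400],rot=r,velocity=150)
arm.movep([199,-485.8,404],[2.00868732,0.39698987,-2.00904854]); arm.sleep(.3)
o=arm.get_obs(); print(o["clock"],o["ft_force"])
for n in("top","side"):
    c=cams.camera(n); a=pickle.load(open(f"{n}0.pkl","rb"))["image"].astype(int)
    d=np.abs(a-c["image"].astype(int)).max(2); cv2.imwrite(f"pics/end_{n}.png",c["image"][:,:,::-1])
    ys,xs=np.nonzero(d>25); print(n,len(xs))
    for ar,ce in blobs(d>25,0,3): print(ar,ce)
```

```text
hold 4.071910443338944 227.4416166690055
22.425 [-0.01977773 -1.44108199  0.78223617]
top 664
36 [546.25       312.61111111]
21 [558.66666667 311.        ]
103 [531.33009709 318.7184466 ]
50 [517.56 325.42]
176 [557.66477273 326.52840909]
13 [524.         328.84615385]
151 [529.46357616 333.89403974]
108 [509.2037037  347.36111111]
6 [517.83333333 346.83333333]
side 242
6 [533.5  89. ]
9 [528.44444444 105.22222222]
8 [536.125 105.875]
3 [542.33333333 104.33333333]
6 [541.5 108. ]
3 [536.66666667 112.66666667]
59 [534.81355932 123.59322034]
5 [533.4 115.4]
5 [526.6 119.2]
25 [528.24 125.2 ]
8 [542.875 173.875]
94 [540.18085106 186.75531915]
4 [458.5 201.5]
```

View pics/end_side.png

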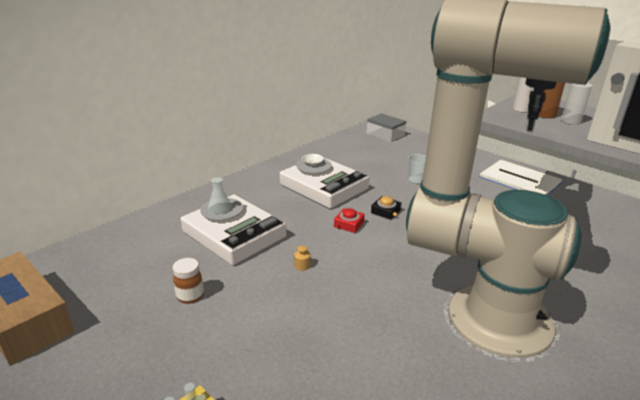

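The end picture differs from the first only at the gripper, which is now closed, and its shadow. The block at (386,205), both balances, the dish, flask, weight, jar and beaker are unchanged.

```bash
python3 -c "
from plant import arm
print(arm.close_job())"
```

```text
the job is handed in; nothing more can be done
None
```

I touched the brass dome first, then pressed the dish balance's bar key, drew back to the start pose and handed the job in after about 22.4 s. Handing in gives no verdict, so these are my own checks.

- **Dome:** I pressed it with closed fingertips about 4 mm in at 2.9 N, and held for more than 0.5 s.
- **Bar key:** I pressed it about 4 mm down at 3.4 N and held for 0.5 s. I then took it to about 4.6 mm at 4.1 N and held for another 0.4 s before letting it up.
- **End state:** In both cameras, the only differences from the first pictures were at the gripper, which is now closed, and its shadow. The block, keys, dish, flask and bystanders looked unmoved, though at this resolution the pictures could miss shifts of a millimetre or two.
- **Disagreement:** The side view placed the dome about 6 mm from the top view in both x and y. I put this down to the side camera seeing the dome's flank, so I used the top view; the contact height then matched to within 1 mm.

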